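Snug down the loaded screw clamp

TASK

Two identical bench screw clamps with crank handles stand on the table; one has a board lying ready under its pad. Wind that clamp's crank clockwise (seen from above) until the pad meets the board, then a little farther until the board is held snug: firmly gripped, not crushed. Leave the board where it lies and do not turn the empty clamp's crank; let go of the handle when you are done.

Things in the scene. Friction and masses are not known exactly. Their poses are not given: they have to be found in the camera images.
- clamp_knob (a point): Middle of the upright round wooden grip (25 mm diameter, 50 mm tall, the clamp's highest part, flat crank arm under its foot) on the loaded clamp's crank. Its x axis points level from the vertical screw's axis out to the grip, 50 mm. The grip spins freely on its pin, so it can be led round with the gripper's heading unchanged. A clockwise turn lowers crank, grip and pad 30 mm (4.8 mm a rad).
- clamp_pad: Loaded clamp's round pad, 32 mm wide, on the screw's axis; origin: centre of its underside, z up. Starts 7 to 16 mm above the board (1.4 to 3.3 rad of crank). Sprung: once it touches, each further rad adds 38 N of clamping and 3.6 N to the 2.4 N needed at the grip. Snug: 0.5 to 1.5 rad past touching. From 2.5 rad on the spring is solid and crushes the board. Let go, it eases to 25 N at most.
- board: Wooden board 40x160x18 mm lying loose on the loaded clamp's foot plate, under the pad; origin at the centre of its underside, x across its 40 mm, y along its 160 mm, z up; its top is 18 mm above the origin. It pokes out on both sides of the clamp.
- spare_knob (a point): Middle of the same grip on the other, empty clamp; must stay where it is. Both clamps: dark metal, bolted down, foot plate 142x80x14 mm, column at the back, arm over the pad up to 130 mm high, crank arm 5 to 25 mm above that. Cranks stay where they are left.

How it is judged:
At the end, for the whole second after the job is handed in: The pad of the loaded clamp presses on the board with more than 10 N, and the board lies still within 15 mm of where it lay (contact force between clamp_pad and board above 10 N and distance of board from where it was at the start of the episode below 0.015 m and linear speed of board below 0.02 m/s); the robot touches nothing.
It fails at once if the empty clamp's crank is turned (its grip moves more than 20 mm) (distance of spare_knob from where it was at the start of the episode above 0.02 m).
It fails at once if the board is crushed: the pad presses on it with more than 110 N (contact force between clamp_pad and board above 110 N).
It also fails if it takes over 35 s, if anything falls off the work surface, if the arm or the gripper's body presses on something with over 40 N, if the wrist force passes 120 N, or if a joint passes its speed limit or range.

ROBOT

A 6-joint arm with a two-finger parallel gripper is mounted at the origin on a cart in front of the work surface, level with it; the furniture and walls round the work are solid. World frame = base frame: x ahead of the robot, y to its left, z up, the work surface at z = 0. Lengths are in m, angles in rad, forces in N, time in s.
With the tool pointing down it reaches from about 0.3 to 0.825 m from the base axis. Payload 5.4 kg.
Tool frame: the origin (TCP) lies at the very end of the fingers, on their centre line; the grasp point (between the pads) lies 19 mm behind it (manip.grasp_offset is the distance from the TCP to the grasp point, in m); z points along the fingers, y is the direction in which the jaws open and shut (so a half turn about z gives the same grasp; the last joint's range is limited). The gripper opens to 92 mm and grips with 3 to 60 N. Pads are 20 mm wide; open, the fingers measure 128 mm over their backs; the gripper's body (75 mm by 189 mm) begins 69 mm behind the grasp point.
Start: joints at [-1.546, 0.158, 1.597, -0, 1.386, -0.21], TCP at [0.134, -0.559, 0.215] pointing down, gripper open.
Joint ranges: [-2.91, 2.91], [-0.94, 2.29], [0.18, 2.7], [-1.29, 4.43], [0.17, 2.64], [-3, 3]. Speed limits (rad/s): [2.57, 2.57, 3.14, 3.14, 3.14, 3.14].

INTERFACE

Orientations are given as a rotation vector (axis times angle).
In Python, from station import manip, optics, job gives the robot as it stands. The module is installed in compiled form; this text tells all that it offers.
- The arm moves only by the tool arm_command, never from a script. Its argument "moves" is one flat list of numbers, 7 for each row, row after row: the turn, a rotation vector about the tool's x, y, z in degrees, then the shift along the tool's x, y, z in m, then the closure, from 0 (fully open) to 1 (shut). A call has 1 to 12 rows; each row shifts and turns the commanded pose from where the row before left it, along the tool's axes as they then stand; what a row does not reach is not made up. A row lasts 1/8 s, in which the tool goes at most 62.5 mm and 10.7 degrees, less where a joint would pass 70% of its speed; a pose out of reach is approached as far as the arm can. A call is refused whole if a number of a shift passes 0.0625 or a number of a turn 10.7, either way. A call with a gripper value outside its range is refused whole. The fingers move at their own pace and stop on an object; "squeeze" is the grip in N (left out, the last holds). Time passes only in rows, so rows that do not move let the fingers close. It gives the time, the measured TCP pose, the force and the opening at its end, in the units of the state.
- manip.read_state(): the state, without advancing time (a new reading comes with each control period).
- optics.read_camera(name): name is "side" or "top" or "wrist"; returns a dict with "frame" (420x560x3 uint8, red, green, blue), "fovy" (degrees; the focal length in pixels is half the picture's height over the tangent of half this angle, whatever the lens; pixels are square), "cx", "cy" (the principal point, pixels), "R" (3x3) and "t" (3): a world point X has camera coordinates R X + t; the wrist camera has in their place "T_tool_cam" (4x4, takes a point from camera to tool coordinates, whose origin is the TCP and whose axes are the flange's). Camera axes: x right, y down, z forward; pixel columns grow to the right and rows downward; lengths in m; the calibration is good to about 2 mm. A picture is of the moment at which its call begins: read the wrist's pose just before it. There is no depth.
- job.job_done(): hands the job in, once; it reports no verdict.
The state is a dict: "clock": time; "joints": joint angles; "qvel": joint speeds; "tau": joint torques, N m; "eef_pos": TCP position; "orientation": TCP orientation; "wrist_force": force on the tool from outside, world axes, zero at the start; "moment": the same for the moment, N m; "gripper_width": finger opening in m.
Only numpy, scipy, OpenCV 4.12 (cv2) and the standard library are available. Lean on these libraries where they do the work, as an engineer would, in place of code of your own. Each camera call takes 0.05 s, during which the arm holds its last target.

## Working session

There is one attempt and no reset: what is moved stays moved. The work goes in short steps, Python scripts to look and compute and a tool call to move; the robot and the scene stay as the last step left them, time stands still between calls to the robot, and variables do not carry over. Pictures are saved under pics/ and viewed, and the job is handed in when it is done.

Besides the shell and the picture viewer there is one more tool, called after "Call:" as a command line: name --argument value ..., lists and objects as JSON in quotes. arm_command: Moves the arm, as the interface text tells. Its arguments: {"type":"object","properties":{"moves":{"type":"array","items":{"type":"number"}},"squeeze":{"type":"number"}},"required":["moves"]}

```bash
mkdir -p pics
python3 - <<'E'
from station import manip, optics
import cv2
for n in ["side","top","wrist"]:
    s=manip.read_state()
    c=optics.read_camera(n)
    cv2.imwrite(f"pics/{n}0.png",c["frame"][:,:,::-1])
    print(n,c["fovy"],c["cx"],c["cy"],c.get("R"),c.get("t"),c.get("T_tool_cam"))
print(s)
E
```

```text
side 54.32136984199771 282.7245897308769 214.50471462101228 [[-0.99896908  0.04364498 -0.01248563]
 [ 0.03658033  0.61106161 -0.79073737]
 [-0.02688223 -0.79037891 -0.6120282 ]] [0.60614655 0.11174952 0.93363569] None
top 42.22089012711099 273.0886730873585 207.45969881914243 [[-0.00608997 -0.99996685  0.0054042 ]
 [-0.98577357  0.00509559 -0.16800152]
 [ 0.16796841 -0.00635044 -0.98577192]] [-0.05148291  0.64407138  1.37348152] None
wrist 68.41376305417329 280.3592731532256 208.87884355202485 None None [[-3.50035744e-04 -9.67830239e-01 -2.51603868e-01  7.06237623e-02]
 [ 9.99999817e-01 -2.14500437e-04 -5.66110813e-04  1.17931093e-04]
 [ 4.93930023e-04 -2.51604020e-01  9.67830137e-01 -1.70976834e-01]
 [ 0.00000000e+00  0.00000000e+00  0.00000000e+00  1.00000000e+00]]
{'clock': 0.1, 'joints': array([-1.54604301e+00,  1.58983137e-01,  1.59811275e+00, -1.87227771e-06,
        1.38621433e+00, -2.10067304e-01]), 'qvel': array([-0.00213364, -0.00129218, -0.00140288, -0.00026591, -0.00146828,
       -0.00041372]), 'tau': array([-3.94231902e-04, -3.86505854e+01, -3.22959638e+01,  7.04290881e-02,
        3.39151500e-02, -4.16058765e-05]), 'eef_pos': array([ 0.13376699, -0.55863287,  0.21371579]), 'orientation': array([-3.11826514e+00, -3.67808682e-01, -2.46613418e-04]), 'wrist_force': array([ 0.46824451,  0.14530519, -0.00610327]), 'moment': array([-0.00353748, -0.05672125,  0.05664053]), 'gripper_width': 0.09198848059389221}
```

View pics/side0.png

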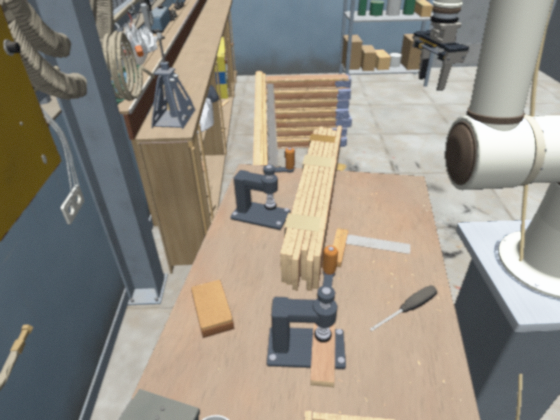

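View pics/top0.png

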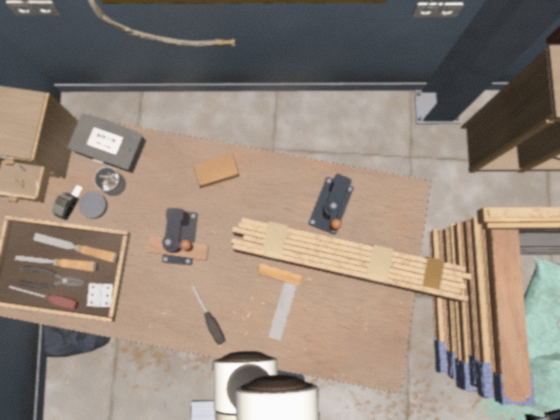

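View pics/wrist0.png

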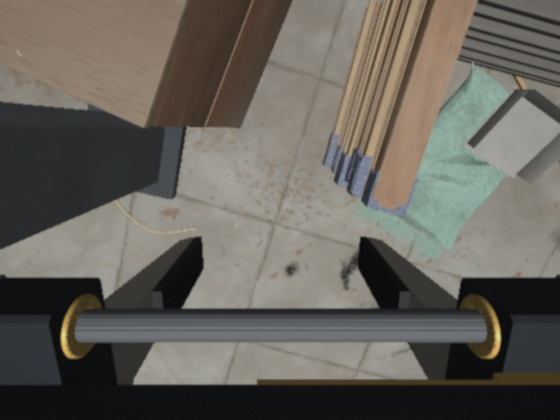

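Run:
```python
import cv2
a=cv2.imread("pics/side0.png");b=cv2.imread("pics/top0.png")
cv2.imwrite("pics/side0z.png",cv2.resize(a[235:395,250:370],None,fx=5,fy=5,interpolation=cv2.INTER_CUBIC)[:600*2][:800])
s=cv2.resize(a[235:385,250:370],None,fx=4,fy=4,interpolation=cv2.INTER_CUBIC)
cv2.imwrite("pics/side0z.png",s)
cv2.imwrite("pics/top0z.png",cv2.resize(b[195:275,135:225],None,fx=7,fy=7,interpolation=cv2.INTER_CUBIC))
```

```text
(no output)
```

View pics/side0z.png

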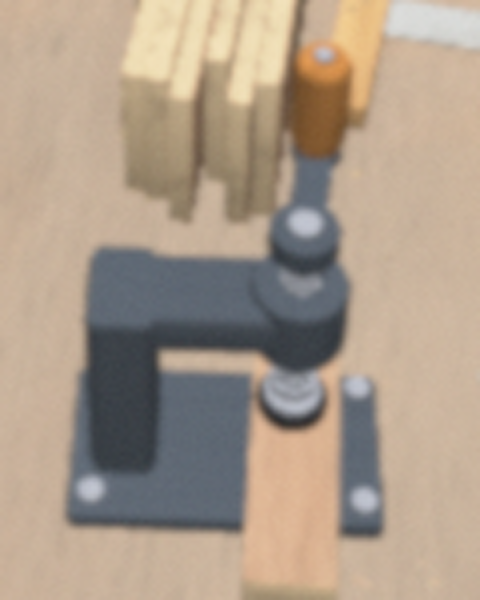

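View pics/top0z.png

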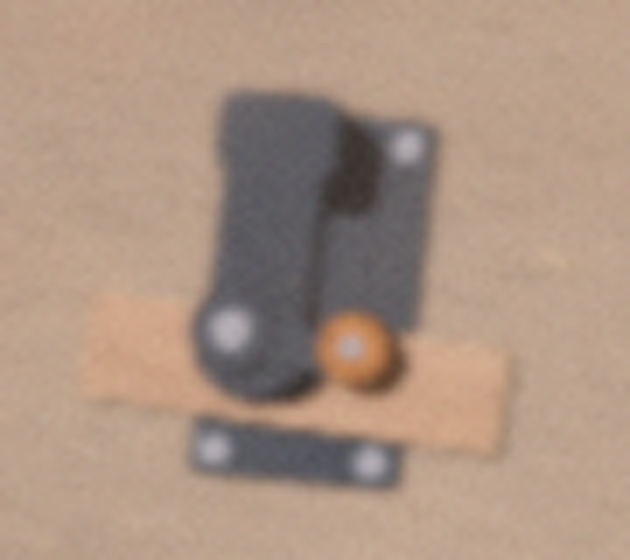

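```bash
cat > h.py <<'E'
import numpy as np
S=dict(f=210/np.tan(np.radians(54.32136984199771/2)),c=(282.7245897308769,214.50471462101228),R=np.array([[-0.99896908,0.04364498,-0.01248563],[0.03658033,0.61106161,-0.79073737],[-0.02688223,-0.79037891,-0.6120282]]),t=np.array([0.60614655,0.11174952,0.93363569]))
T=dict(f=210/np.tan(np.radians(42.22089012711099/2)),c=(273.0886730873585,207.45969881914243),R=np.array([[-0.00608997,-0.99996685,0.0054042],[-0.98577357,0.00509559,-0.16800152],[0.16796841,-0.00635044,-0.98577192]]),t=np.array([-0.05148291,0.64407138,1.37348152]))
def ray(C,p):
    d=np.array([(p[0]-C['c'][0])/C['f'],(p[1]-C['c'][1])/C['f'],1.])
    return -C['R'].T@C['t'], C['R'].T@d
def tri(ps,pt):
    A=[];b=[]
    o=[]
    for C,p in((S,ps),(T,pt)):
        c,d=ray(C,p);d=d/np.linalg.norm(d);P=np.eye(3)-np.outer(d,d);A.append(P);b.append(P@c)
    x=np.linalg.lstsq(np.vstack(A),np.hstack(b),rcond=None)[0]
    return x,[proj(S,x)-ps,proj(T,x)-pt]
def atz(C,p,z):
    c,d=ray(C,p);return c+d*(z-c[2])/d[2]
def proj(C,X):
    v=C['R']@X+C['t'];return v[:2]/v[2]*C['f']+np.array(C['c'])
E
python3 - <<'E'
from h import *
zs=lambda x,y:((x+.5)/4-.5+250,(y+.5)/4-.5+235)
zt=lambda x,y:((x+.5)/7-.5+135,(y+.5)/7-.5+195)
k=tri(zs(324,55),zt(350,347));h=tri(zs(305,222),zt(231,330))
print("griptop",k);print("hubtop",h,np.linalg.norm((k[0]-h[0])[:2]))
for n,p in dict(bl=(98,293),tl=(82,395),br=(508,348),fr=(495,455)).items(): print(n,atz(T,zt(*p),.032))
for p in [(214,450),(370,463),(406,147)]: print('bolt',atz(T,zt(*p),.014))
for p in [(90,488),(357,387),(364,500)]: print('bolt side',atz(S,zs(*p),.014))
for p in [(238,585),(338,590),(333,600)]: print('board side',atz(S,zs(*p),.032))
h=h[0]
for z in (.032,.039,.044,.048):
    q=proj(S,np.array([h[0],h[1],z])); print(z,(q-[249.5+.125-.125,234.5])*4)
E
```

```text
griptop (array([0.53220608, 0.15035457, 0.21195867]), [array([-0.05722307, -0.00989233]), array([-0.01038671,  0.03986627])])
hubtop (array([0.54337246, 0.1983546 , 0.16521819]), [array([0.14213242, 0.02645335]), array([ 0.02522699, -0.09402977])]) 0.04928175024287718
bl [0.57173421 0.27399965 0.032     ]
tl [0.53325558 0.27875571 0.032     ]
br [0.55007029 0.11914918 0.032     ]
fr [0.50988313 0.12344387 0.032     ]
bolt [0.51371693 0.23213833 0.014     ]
bolt [0.50845802 0.17290544 0.014     ]
bolt [0.62966129 0.16153839 0.014     ]
bolt side [0.63514905 0.21610672 0.014     ]
bolt side [0.50708864 0.16852996 0.014     ]
bolt side [0.51311015 0.22848267 0.014     ]
board side [0.57454307 0.2765045  0.032     ]
board side [0.53344099 0.28081895 0.032     ]
board side [0.53612225 0.28508861 0.032     ]
0.032 [290.72397661 421.61173932]
0.039 [291.44590908 412.24888341]
0.044 [291.96672555 405.49433262]
0.048 [292.38651026 400.05007853]
```

Run:
```python
from h import *
import cv2
h=np.array([.5434,.1984])
for z in (.032,.036,.040,.044,.048,.052):
    P=[(proj(S,np.array([h[0]+.016*np.cos(a),h[1]+.016*np.sin(a),z]))-[249.5,234.5])*4 for a in np.linspace(0,2*np.pi,73)]
    P=np.array(P);print(z,P.min(0),P.max(0))
from station import optics
ims=[optics.read_camera("side")["frame"].astype(float) for _ in range(6)]
print(np.std([i for i in ims],0).mean())
a=np.mean(ims,0).astype(np.uint8)[:,:,::-1]
cv2.imwrite("pics/padz.png",cv2.resize(a[318:348,308:338],None,fx=20,fy=20,interpolation=cv2.INTER_CUBIC))
```

```text
0.032 [255.32666046 392.08293536] [326.10623721 452.34204792]
0.036 [255.62084814 386.73929365] [326.6360605  447.01556344]
0.04 [255.91698652 381.36078429] [327.1694086  441.65311197]
0.044 [256.21509505 375.9470649 ] [327.70631681 436.25432798]
0.048 [256.51519347 370.49778857] [328.2468209  430.81884096]
0.052 [256.81730177 365.01260387] [328.7909571  425.34627535]
0.9884365073257869
```

View pics/padz.png

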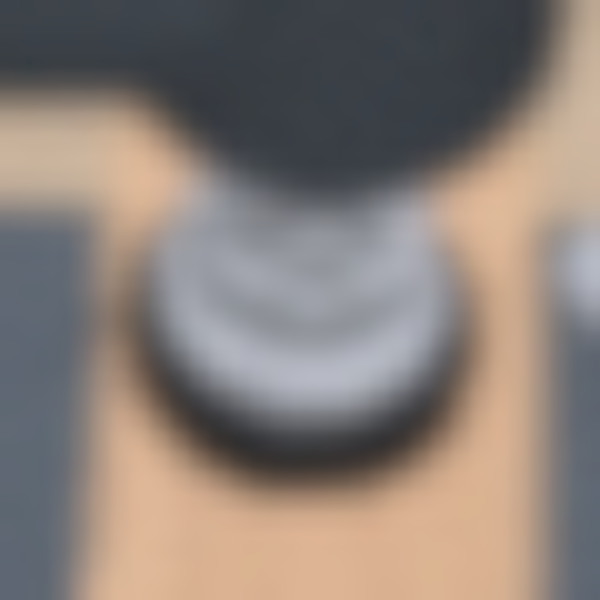

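Call:
arm_command --moves '[0, 0, 6.73, 0, 0, -0.045, 0, 0, 0, 6.73, 0, 0, -0.045, 0, 0, 0, 0, 0.028, -0.05, 0, 0, 0, 0, 0, 0.028, -0.05, 0, 0, 0, 0, 0, 0.028, -0.05, 0, 0, 0, 0, 0, 0.028, -0.05, 0, 0, 0, 0, 0, 0.028, -0.05, 0, 0, 0, 0, 0, 0.028, -0.05, 0, 0.2, 0, 0, 0, 0.028, -0.05, 0, 0.3, 0, 0, 0, 0.028, -0.05, 0, 0.3, 0, 0, 0, 0.028, -0.05, 0, 0.3, 0, 0, 0, 0.028, -0.05, 0, 0.3]'

```text
clock: 1.95
eef_pos: [0.4145, -0.0575, 0.3049]
orientation: [3.141, -0.0, 0.002]
wrist_force: [0.7, -1.5, -0.5]
gripper_width: 0.0642
```

Call:
arm_command --moves '[0, 0, 0, 0.0235, -0.0415, 0, 0.3, 0, 0, 0, 0.0235, -0.0415, 0, 0.3, 0, 0, 0, 0.0235, -0.0415, 0, 0.3, 0, 0, 0, 0.0235, -0.0415, 0, 0.3, 0, 0, 0, 0.0235, -0.0415, 0.02, 0.3, 0, 0, 0, 0, 0, 0.035, 0.3, 0, 0, 0, 0, 0, 0, 0.3]'

```text
clock: 2.82
eef_pos: [0.5294, 0.1485, 0.2465]
orientation: [3.141, 0.001, -0.01]
wrist_force: [0.5, -0.7, 0.5]
gripper_width: 0.0642
```

Run:
```python
from station import manip, optics
import cv2
from h import *
for n in ["side","top","wrist"]:
    s=manip.read_state();c=optics.read_camera(n);f=c["frame"][:,:,::-1]
    cv2.imwrite(f"pics/{n}1.png",f)
    if n=="side": cv2.imwrite("pics/side1z.png",cv2.resize(f[195:345,250:400],None,fx=4,fy=4,interpolation=cv2.INTER_CUBIC))
from scipy.spatial.transform import Rotation as Ro
M=c["T_tool_cam"];R=Ro.from_rotvec(s["orientation"]).as_matrix();f=210/np.tan(np.radians(c["fovy"]/2))
for X in ([.5322,.1504,.212],[.5434,.1984,.165]):
    p=np.linalg.inv(M)@np.r_[R.T@(np.array(X)-s["eef_pos"]),1]
    print(p[:2]/p[2]*f+[c["cx"],c["cy"]])
print(s["eef_pos"],s["wrist_force"])
```

```text
[276.99995242 229.90770042]
[221.20595638 199.94780954]
[0.53151531 0.14798665 0.25053728] [-0.76721221  0.01884644 -0.17180406]
```

View pics/wrist1.png

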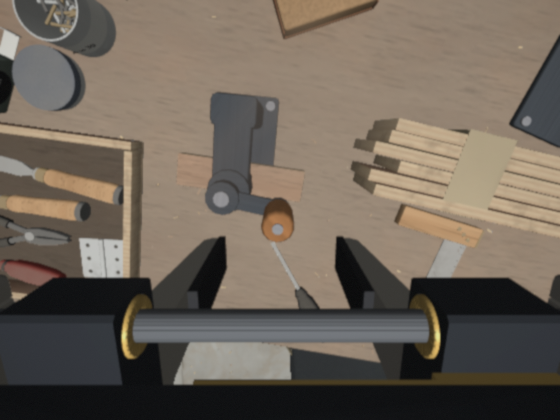

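View pics/side1z.png

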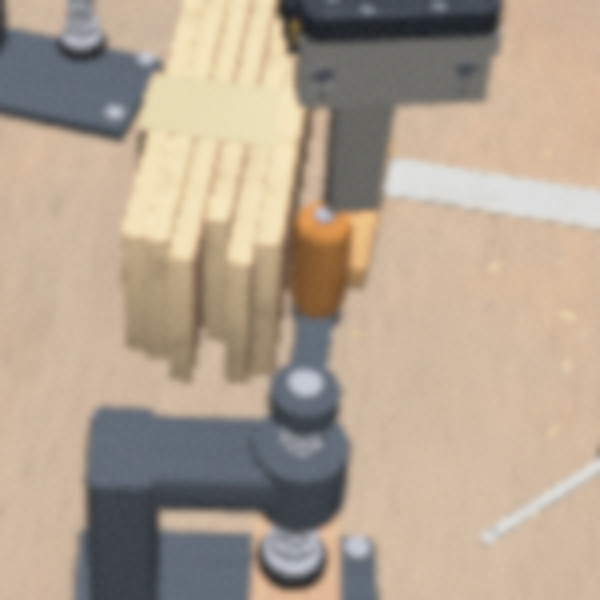

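Call:
arm_command --moves '[0, 0, 0, 0.0005, -0.002, 0.03, 0.3, 0, 0, 0, 0, 0, 0.03, 0.3, 0, 0, 0, 0, 0, 0.0165, 0.3, 0, 0, 0, 0, 0, 0, 0.3, 0, 0, 0, 0, 0, 0, 1, 0, 0, 0, 0, 0, 0, 1, 0, 0, 0, 0, 0, 0, 1, 0, 0, 0, 0, 0, 0, 1]' --squeeze 20

```text
clock: 3.98
eef_pos: [0.532, 0.1503, 0.1734]
orientation: [-3.142, 0.0, -0.001]
wrist_force: [-0.7, 0.5, 0.3]
gripper_width: 0.0264
```

Run:
```python
from station import manip
s=manip.read_state();print(s["eef_pos"],s["wrist_force"],s["gripper_width"],s["clock"])
```

```text
[0.53201351 0.15026996 0.17342605] [-0.73552086  0.47734667  0.3313999 ] 0.026357400034651927 3.975
```

Run:
```python
import numpy as np
a0=np.radians(-103.3)
for i in range(26):
    a=a0-np.radians(10)*np.array([i,i+1])
    x=.05*np.cos(a);y=.05*np.sin(a)
    print(i+1,"tool dx %.4f dy %.4f"%(x[1]-x[0],-(y[1]-y[0])), "abs %.4f %.4f"%(.5435+x[1],.1990+y[1]), "z %.4f"%(.1734-.00084*(i+1)))
```

```text
1 tool dx -0.0083 dy -0.0027 abs 0.5237 0.1531 z 0.1726
2 tool dx -0.0077 dy -0.0041 abs 0.5160 0.1572 z 0.1717
3 tool dx -0.0068 dy -0.0054 abs 0.5092 0.1626 z 0.1709
4 tool dx -0.0058 dy -0.0065 abs 0.5034 0.1691 z 0.1700
5 tool dx -0.0046 dy -0.0074 abs 0.4988 0.1765 z 0.1692
6 tool dx -0.0032 dy -0.0081 abs 0.4956 0.1846 z 0.1684
7 tool dx -0.0018 dy -0.0085 abs 0.4938 0.1932 z 0.1675
8 tool dx -0.0003 dy -0.0087 abs 0.4936 0.2019 z 0.1667
9 tool dx 0.0013 dy -0.0086 abs 0.4948 0.2105 z 0.1658
10 tool dx 0.0027 dy -0.0083 abs 0.4976 0.2188 z 0.1650
11 tool dx 0.0041 dy -0.0077 abs 0.5017 0.2265 z 0.1642
12 tool dx 0.0054 dy -0.0068 abs 0.5071 0.2333 z 0.1633
13 tool dx 0.0065 dy -0.0058 abs 0.5136 0.2391 z 0.1625
14 tool dx 0.0074 dy -0.0046 abs 0.5210 0.2437 z 0.1616
15 tool dx 0.0081 dy -0.0032 abs 0.5291 0.2469 z 0.1608
16 tool dx 0.0085 dy -0.0018 abs 0.5377 0.2487 z 0.1600
17 tool dx 0.0087 dy -0.0003 abs 0.5464 0.2489 z 0.1591
18 tool dx 0.0086 dy 0.0013 abs 0.5550 0.2477 z 0.1583
19 tool dx 0.0083 dy 0.0027 abs 0.5633 0.2449 z 0.1574
20 tool dx 0.0077 dy 0.0041 abs 0.5710 0.2408 z 0.1566
21 tool dx 0.0068 dy 0.0054 abs 0.5778 0.2354 z 0.1558
22 tool dx 0.0058 dy 0.0065 abs 0.5836 0.2289 z 0.1549
23 tool dx 0.0046 dy 0.0074 abs 0.5882 0.2215 z 0.1541
24 tool dx 0.0032 dy 0.0081 abs 0.5914 0.2134 z 0.1532
25 tool dx 0.0018 dy 0.0085 abs 0.5932 0.2048 z 0.1524
26 tool dx 0.0003 dy 0.0087 abs 0.5934 0.1961 z 0.1516
```

Call:
arm_command --moves '[0, 0, 0, 0, 0, 0, 1, 0, 0, 0, -0.0083, -0.0027, 0.0008, 1]'

```text
clock: 4.22
eef_pos: [0.5242, 0.1527, 0.1726]
orientation: [3.141, -0.001, 0.003]
wrist_force: [3.1, -0.0, 0.1]
gripper_width: 0.0246
```

Call:
arm_command --moves '[0, 0, 0, -0.0077, -0.0041, 0.0009, 1, 0, 0, 0, -0.0068, -0.0054, 0.0008, 1, 0, 0, 0, -0.0058, -0.0065, 0.0009, 1, 0, 0, 0, -0.0046, -0.0074, 0.0008, 1]'

```text
clock: 4.72
eef_pos: [0.4983, 0.1768, 0.1691]
orientation: [3.141, 0.0, 0.001]
wrist_force: [2.8, -1.4, 1.9]
gripper_width: 0.0244
```

Call:
arm_command --moves '[0, 0, 0, -0.0032, -0.0081, 0.0008, 1, 0, 0, 0, -0.0018, -0.0085, 0.0009, 1, 0, 0, 0, -0.0003, -0.0087, 0.0008, 1]'

```text
clock: 5.1
eef_pos: [0.4932, 0.2022, 0.1665]
orientation: [3.141, 0.0, -0.0]
wrist_force: [2.0, -1.9, 2.0]
gripper_width: 0.0242
```

Run:
```python
from station import manip, optics
import cv2
s=manip.read_state();print(s["eef_pos"],s["wrist_force"],s["gripper_width"],s["clock"])
f=optics.read_camera("side")["frame"][:,:,::-1]
cv2.imwrite("pics/side2z.png",cv2.resize(f[215:365,250:400],None,fx=4,fy=4,interpolation=cv2.INTER_CUBIC))
```

```text
[0.49323937 0.20221274 0.16649418] [ 1.96577886 -1.94664879  2.03692749] 0.02415989997910262 5.1
```

View pics/side2z.png

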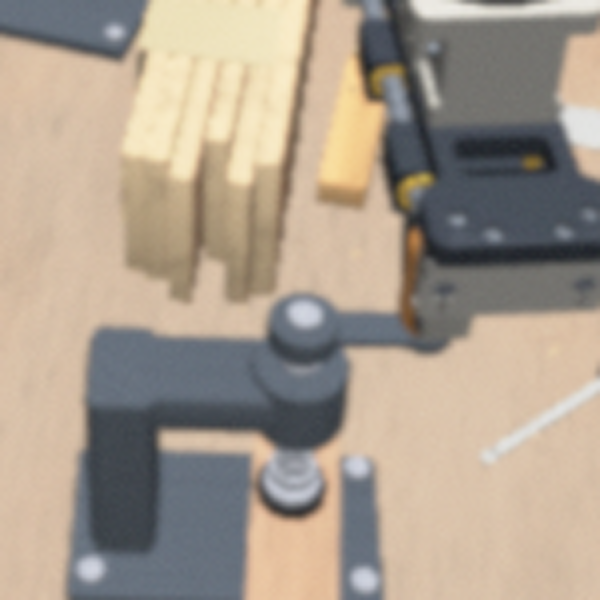

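```bash
cat > pad.py <<'E'
from station import manip, optics
import cv2,sys,numpy as np
s=manip.read_state();print(s["eef_pos"].round(4),s["wrist_force"].round(2),s["clock"])
f=optics.read_camera("side")["frame"]
print("col 322-324 lum rows 334..348",f[334:349,321:325].mean((1,2)).round(0))
cv2.imwrite(f"pics/pad{sys.argv[1]}.png",cv2.resize(f[315:350,305:340,::-1],None,fx=16,fy=16,interpolation=cv2.INTER_CUBIC))
E
python3 pad.py a
python3 - <<'E'
import cv2
f=cv2.imread("pics/side0.png");print(f[334:349,321:325].mean((1,2)).round(0))
E
```

```text
[0.4934 0.2031 0.1664] [ 0.57 -0.33  3.44] 5.15
col 322-324 lum rows 334..348 [176. 180. 164. 173. 197. 195. 161. 112.  69.  61. 108. 163. 188. 194.
 194.]
[150. 168. 186. 174. 135.  87.  56.  64. 113. 162. 180. 182. 184. 183.
 182.]
```

View pics/pada.png

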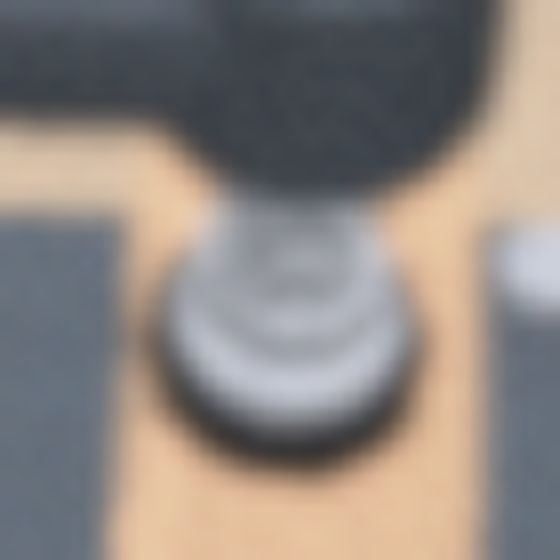

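Call:
arm_command --moves '[0, 0, 0, 0.0013, -0.0086, 0.0009, 1, 0, 0, 0, 0.0027, -0.0083, 0.0008, 1, 0, 0, 0, 0.0041, -0.0077, 0.0008, 1]'

```text
clock: 5.58
eef_pos: [0.5014, 0.2265, 0.164]
orientation: [3.141, -0.0, -0.001]
wrist_force: [0.5, -2.6, 4.2]
gripper_width: 0.0246
```

Call:
arm_command --moves '[0, 0, 0, 0.0054, -0.0068, 0.0009, 1, 0, 0, 0, 0.0065, -0.0058, 0.0008, 1]'

```text
clock: 5.82
eef_pos: [0.5134, 0.2392, 0.1623]
orientation: [3.141, -0.0, -0.001]
wrist_force: [-1.6, -2.3, 5.0]
gripper_width: 0.0245
```

```bash
python3 pad.py b
```

```text
[0.5134 0.2392 0.1623] [-1.56 -2.32  5.  ] 5.825
col 322-324 lum rows 334..348 [162. 170. 171. 156. 156. 183. 195. 180. 135.  84.  57.  80. 134. 176.
 189.]
```

View pics/padb.png

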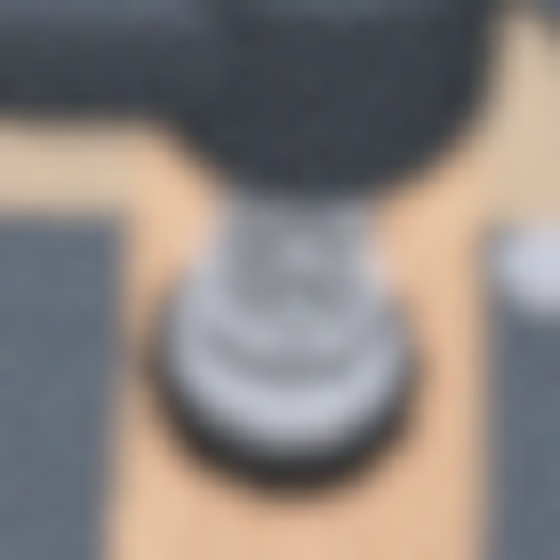

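Call:
arm_command --moves '[0, 0, 0, 0.0074, -0.0046, 0.0007, 1, 0, 0, 0, 0.0081, -0.0032, 0.0007, 1]'

```text
clock: 6.12
eef_pos: [0.5287, 0.2469, 0.1607]
orientation: [3.141, -0.0, -0.002]
wrist_force: [-1.4, -2.3, 5.0]
gripper_width: 0.0245
```

```bash
python3 pad.py c
```

```text
[0.5287 0.2469 0.1607] [-1.41 -2.31  5.01] 6.125
col 322-324 lum rows 334..348 [146. 153. 173. 174. 158. 166. 189. 185. 148.  98.  62.  60. 112. 166.
 185.]
```

Call:
arm_command --moves '[0, 0, 0, 0.0085, -0.0018, 0.0007, 1, 0, 0, 0, 0.0087, -0.0003, 0.0007, 1]'

```text
clock: 6.42
eef_pos: [0.5456, 0.249, 0.1591]
orientation: [-3.141, -0.0, 0.003]
wrist_force: [-2.6, -1.1, 5.5]
gripper_width: 0.0246
```

```bash
python3 pad.py d
```

```text
[0.5456 0.249  0.1591] [-2.59 -1.11  5.5 ] 6.425
col 322-324 lum rows 334..348 [145. 154. 157. 161. 154. 155. 177. 179. 146.  98.  60.  60. 112. 164.
 184.]
```

```bash
python3 - <<'E'
from station import manip, optics
import cv2
f=optics.read_camera("side")["frame"][:,:,::-1]
cv2.imwrite("pics/side3z.png",cv2.resize(f[215:365,250:400],None,fx=4,fy=4,interpolation=cv2.INTER_CUBIC))
f=optics.read_camera("wrist")["frame"][:,:,::-1]
cv2.imwrite("pics/w3.png",f)
E
python3 pad.py e
```

```text
[0.5465 0.2489 0.1591] [0.92 1.01 1.97] 6.575
col 322-324 lum rows 334..348 [146. 154. 160. 166. 157. 157. 178. 179. 146.  97.  61.  61. 111. 164.
 183.]
```

View pics/side3z.png

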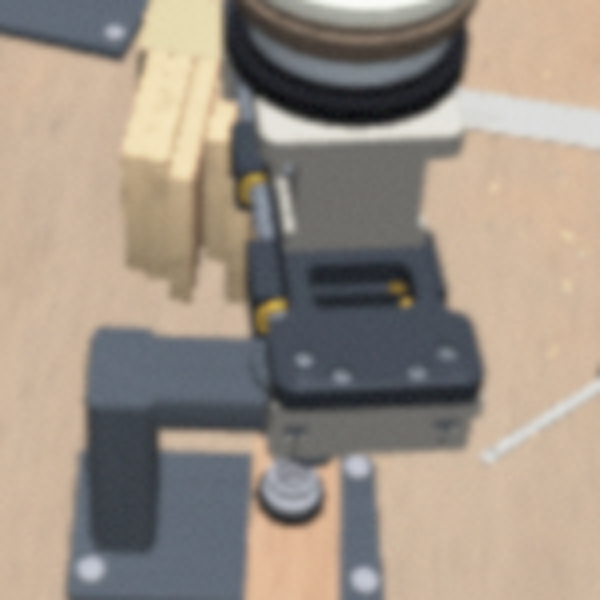

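View pics/w3.png

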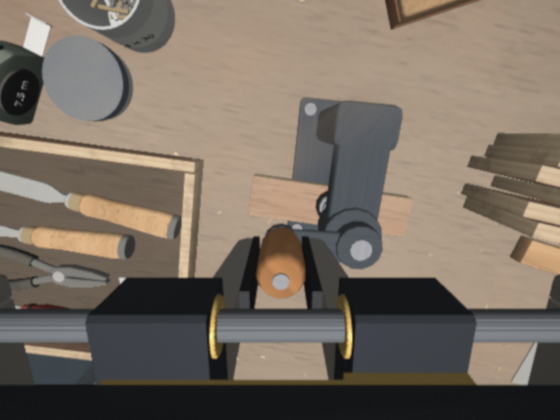

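View pics/pade.png

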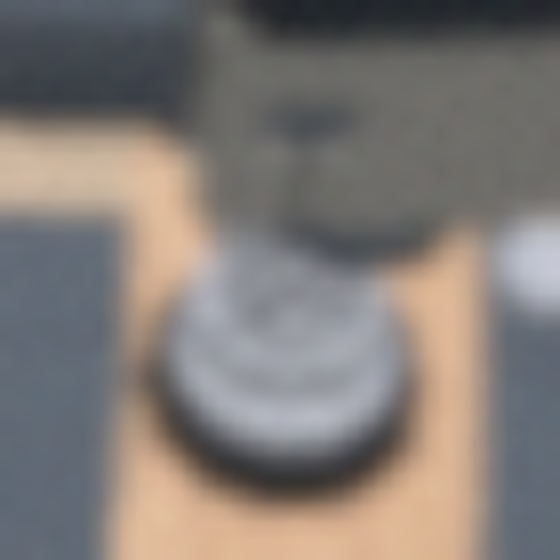

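Call:
arm_command --moves '[0, 0, 0, 0.0086, 0.0013, 0.0008, 1, 0, 0, 0, 0.0083, 0.0027, 0.0008, 1]'

```text
clock: 6.88
eef_pos: [0.5626, 0.2452, 0.1575]
orientation: [-3.141, -0.0, 0.003]
wrist_force: [-4.9, 1.5, 4.3]
gripper_width: 0.0241
```

```bash
python3 pad.py f
```

```text
[0.5626 0.2452 0.1575] [-4.87  1.52  4.27] 6.875
col 322-324 lum rows 334..348 [152. 142. 148. 169. 171. 155. 159. 169. 145. 102.  64.  60. 110. 162.
 183.]
```

Call:
arm_command --moves '[0, 0, 0, 0.0077, 0.0041, 0.0008, 1, 0, 0, 0, 0.002, 0.0014, 0.0002, 1]'

```text
clock: 7.18
eef_pos: [0.5726, 0.2395, 0.1565]
orientation: [-3.141, 0.001, 0.001]
wrist_force: [-3.1, 3.8, 3.7]
gripper_width: 0.0241
```

```bash
python3 pad.py g
```

```text
[0.5726 0.2395 0.1565] [-3.11  3.79  3.7 ] 7.175
col 322-324 lum rows 334..348 [139. 142. 154. 163. 164. 151. 151. 162. 142. 101.  62.  59. 108. 161.
 181.]
```

Call:
arm_command --moves '[0, 0, 0, 0, 0, 0, 0.4, 0, 0, 0, 0, 0, 0, 0.4, 0, 0, 0, 0, 0, 0, 0.4, 0, 0, 0, 0, 0, 0, 0.4, 0, 0, 0, 0, 0, -0.03, 0.4, 0, 0, 0, 0, 0, -0.04, 0.4, 0, 0, 0, 0, 0, -0.04, 0.4, 0, 0, 0, -0.04, 0, 0, 0.4, 0, 0, 0, -0.05, 0, 0, 0.4, 0, 0, 0, -0.05, 0, 0, 0.4, 0, 0, 0, 0, 0, 0, 0.4]'

```text
clock: 8.6
eef_pos: [0.43, 0.2394, 0.2665]
orientation: [3.141, 0.003, -0.001]
wrist_force: [0.7, -0.7, -0.5]
gripper_width: 0.0549
```

```bash
python3 pad.py h
python3 - <<'E'
from station import manip, optics
import cv2
f=optics.read_camera("side")["frame"][:,:,::-1]
cv2.imwrite("pics/side4z.png",cv2.resize(f[235:385,250:370],None,fx=4,fy=4,interpolation=cv2.INTER_CUBIC))
f=optics.read_camera("top")["frame"][:,:,::-1]
cv2.imwrite("pics/top4z.png",cv2.resize(f[195:275,135:225],None,fx=7,fy=7,interpolation=cv2.INTER_CUBIC))
E
```

```text
[0.43   0.2394 0.2665] [ 0.71 -0.68 -0.47] 8.6
col 322-324 lum rows 334..348 [157. 149. 160. 180. 182. 162. 164. 176. 154. 107.  67.  63. 118. 171.
 191.]
```

View pics/side4z.png

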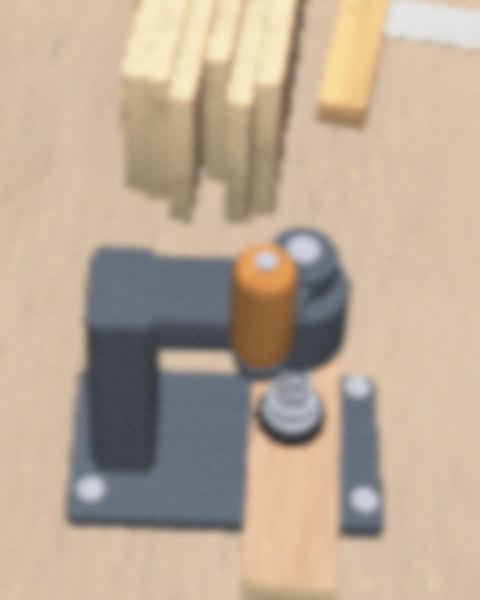

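View pics/top4z.png

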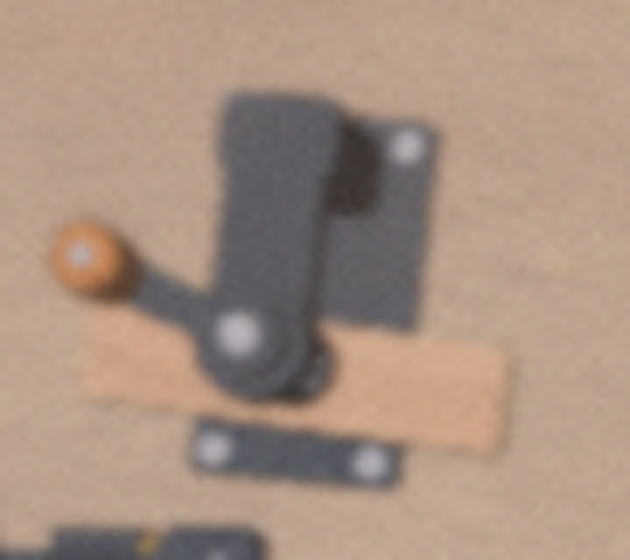

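Run:
```python
from h import *
zs=lambda x,y:((x+.5)/4-.5+250,(y+.5)/4-.5+235)
zt=lambda x,y:((x+.5)/7-.5+135,(y+.5)/7-.5+195)
k=tri(zs(265,261),zt(82,255))[0];h=np.array([.5434,.1984])
print(k,np.degrees(np.arctan2(*(k[:2]-h)[::-1])), "turned", 360-103.3-np.degrees(np.arctan2(*(k[:2]-h)[::-1])),"drop",.212-k[2])
```

```text
[0.56557609 0.24317484 0.19533703] 63.651695820627054 turned 193.04830417937293 drop 0.016662968247177334
```

```bash
python3 pad.py i; python3 -c "
from station import job
print(job.job_done())"
```

```text
[0.4336 0.2392 0.2673] [ 0.99  0.17 -0.05] 8.75
col 322-324 lum rows 334..348 [158. 150. 161. 180. 182. 162. 164. 177. 154. 107.  67.  63. 118. 172.
 192.]
the job is handed in; nothing more can be done
None
```

I wound the loaded clamp's crank about 200° clockwise, roughly 1 rad past the pad touching the board. I then let go, lifted the gripper clear and handed the job in at about 8.8 s. No verdict was reported, and I had no direct reading of the clamping force.

**Touch point:** The pad's lower edge in the side view stopped moving at about 145° of turn. At 190° the resistance at the grip was 5.1 N, up from about 2.4 N. That puts the crank about 0.75 rad past touching, which agrees with the 145°.

**After release:** The board looks unmoved in both views, the pad's edge has not shifted, and the gripper is well clear. I never went near the empty clamp.

**Checks that disagreed:**
- **Slow force rise:** Around 150–170° the resistance had not yet risen as expected, though the pad had already stopped.
- **Last reading while turning:** Near 202° the resistance read 4.6 N, below the roughly 6 N expected.
- **Final crank angle:** The pictures after release give about 193° by the grip's position and about 199° by its drop, so the crank may have eased back a little. Both figures are still well past touching and should mean more than 10 N of clamping.

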